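# Put the long V-peg away in the flip-top tackle box

### The arm

A 7-joint arm with a two-finger parallel gripper is mounted at the origin on the work surface. World frame = base frame: x ahead of the robot, y to its left, z up, the work surface at z = 0. Lengths are in m, angles in rad, forces in N, time in s.
With the tool pointing down it reaches from about 0.35 to 0.9 m from the base axis. Payload 8.1 kg.
Tool frame: the origin (TCP) lies at the centre of the arm's flange, where the gripper is bolted on; the fingertips stand 178 mm ahead of it and the grasp point (between the pads) lies 159 mm ahead of it; z points along the fingers, y is the line along which they close (so a half turn about z gives the same grasp; the last joint's range is limited). The gripper opens to 92 mm and grips with 3 to 60 N. Pads are 19 mm wide; open, the fingers measure 130 mm over their backs; the gripper's body (75 mm by 190 mm) begins 47 mm behind the grasp point.
Start: joints at [1.197, 0.434, 0.025, 1.573, -0.012, 1.134, -0.075], TCP at [0.167, -0.602, 0.405] pointing down, gripper open.
Joint ranges: [-2.62, 2.62], [-0.44, 2.09], [-1.27, 1.32], [0.08, 2.57], [-1.32, 4.46], [0.12, 2], [-2.74, 2.74]. Speed limits (rad/s): [2.22, 2.22, 3.01, 3.01, 3.14, 3.14, 3.14].

### API

Orientations are given as a rotation vector (axis times angle).
In Python, from cell import arm gives the robot as it stands. The module is installed in compiled form; this text tells all that it offers.
- The arm moves only by the shell command python3 -m inch 'ROWS' [FORCE]. ROWS is text: rows parted by semicolons, each of 5 numbers parted by spaces: the shift along the tool's x, y, z in m, then the turn about the tool's z in rad, then the finger opening in m, from 0 to 0.0918. In form: x y z roll fingers; .... A call has 1 to 5 rows; each row is the pose to reach, as a shift and turn from the pose commanded when the call began, along the tool's axes at that moment; what a row does not reach only later rows make up. A row lasts 1/10 s, in which the tool goes at most 50 mm and 8.59 degrees, less where a joint would pass 70% of its speed; a pose out of reach is approached as far as the arm can. A call with a gripper value outside its range is refused whole. The fingers move at their own pace and stop on an object; FORCE is the grip in N (left out, the last holds). Time passes only in rows, so rows that repeat a pose let the fingers close. It gives the time, the measured TCP pose, the force, the opening and the grip force at its end, in the units of the state.
- arm.observe(): the state, without advancing time (a new reading comes with each control period).
- arm.get_image(name): name is "scene" or "top"; returns the picture (480x640x3 uint8, red, green, blue); there is no depth.
- arm.get_calibration(name): a dict with "intrinsics" (3x3 intrinsics, pixels), "pose" (4x4, takes a point from camera to world coordinates). Camera axes: x right, y up, looking along -z (the intrinsics and any distortion apply to the point x, -y, -z); pixel columns grow to the right and rows downward; lengths in m; the calibration is good to about 2 mm. A picture is of the moment at which its call begins. get_calibration takes no time and is no camera call.
- arm.sign_off(): hands the job in; it is judged then, once.
Trained networks look in the newest picture that a camera, given by its name, has taken for a name from the list of things; names that differ only in an ending like _2 or _b are one class to them, and where a whole thing is asked for, a point or a joint stands for the part that bears it (a point fixed in the world has none). Each returns a list of dicts, best first, with "conf" (0 to 1); they miss things now and then, are a little off and sometimes report something else, mostly with a low value. They report only what shows in the picture. A call takes as long as a camera call. They do not tell look-alikes from the thing itself.
- arm.look_for(camera, query): "point" ([row, column] in pixels, amid what is visible of it).
- arm.silhouettes(camera, query): "region" (480x640 bool, what is visible of it) and "point" ([row, column] in pixels, amid what is visible of it).
- arm.place_of(camera, query): "point" ([row, column] in pixels: a listed point, or the origin of a listed thing).
The state is a dict: "clock": time; "joints": joint angles; "dq": joint speeds; "joint_efforts": joint torques, N m; "position": TCP position; "ee_rot": TCP orientation; "force": force on the tool from outside, world axes, zero at the start; "ft_torque": the same for the moment, N m; "width": opening from 0.0 (shut) to 1.0 (fully open); "gripper_force": force on a finger pad.
Only numpy, scipy, OpenCV 4.12 (cv2) and the standard library are available. Lean on these libraries where they do the work, as an engineer would, in place of code of your own. Each camera call takes 0.05 s, during which the arm holds its last target. There are 200 camera calls.

### The job

Press down the lever paddle behind the tackle box's hinge until the lid at the other end has tipped up as far as it goes and stays up. Lay the long V-peg down gently, not dropped, flat in the box's long bay, then shut the lid fully over it. Leave the two short pegs, the jar and the mallet where they are.

Things in the scene. Friction and masses are not known exactly. Their poses are not given: they have to be found in the camera images.
- box: Clear tackle box, grey rims, fixed: 280 (x) x 160 (y) x 60 mm high without lid, walls and floor 5 mm. Origin: centre of underside. A divider (top 55 mm up) at x = +72.5 mm parts the long bay (x -135 to +70, y -75 to +75 mm inside) from a small bay at the +x end with small metal tackle. Lid hinged on the +y rim.
- bay (a point): Centre of the long bay's floor, 5 mm above the counter, axes as the box's. The bay is 205 mm (x) x 150 mm (y) inside and 55 mm deep.
- lid (a joint): Lid angle: 0 = shut, 1.5 = fully up at its stop, nearly upright. Stiff hinge: it stays where left, needs 0.05 to 0.3 N m to move; may start ajar. Clear 280 x 160 mm plate, grey frame, no handle or catch, outer face 6 to 7 mm above the hinge line when shut. To close, push its outer face over from the hinge side, then press down.
- hinge (a point): Middle of the lid's hinge line, on the box's +y rim, 60 mm above the counter; turns with the lid. With the lid shut its axes are the box's: x along the hinge, z up; the lid reaches 160 mm towards -y, the lever paddle lies on the +y side.
- long_peg_mid (a point): Centre (13 mm up) of the long orange aluminium V-peg, loose, ridge up: 170 mm long (x, pointed at +x), 30 wide (y), 26 high at the ridge; a small hook 38 mm high stands 60 to 80 mm from the centre at the -x end. Sides upright for the lower 15 mm, then sloping to the ridge. About 90 g. The only peg of that length; which of three places it lies in varies.
- short_peg_a_mid (a point): Centre (13 mm up) of a short V-peg, same section and look, 110 mm long (x). Leave it alone.
- short_peg_b_mid (a point): Centre (13 mm up) of the other short V-peg, 110 mm long (x). Leave it alone.
- jar_mid (a point): Centre (60 mm up) of a shut glass jar, 80 mm diameter, 120 mm high. Leave it alone.
- mallet_mid (a point): Centre of the head of a hardwood mallet lying on the counter: head 65 (x) x 90 (y) x 65 mm high, handle 24 mm thick reaching 195 mm towards its -y. Leave it alone.
- paddle (a point): Centre of the ribs on the upper face of the grey lever paddle, one piece with the lid (axes as hinge): 70 (x) x 100 long x 6 mm, out from the hinge line on +y; this point is 80 mm along. At lid angle q it slopes 0.95 - q rad above level, away from the box. Pressing straight down 56 mm (level) out from the hinge line lifts the lid with 3 to 8 N; its tip ends 13 mm above the counter.
Things that resemble listed ones, but are neither listed nor needed, are in the scene too. What is shaped like the part that bears long_peg_mid but green or yellow is not meant.

How it is judged:
By the outcome, as a careful person would: the job done as asked, in the order asked, and still so for the second after the job is handed in, with the robot touching nothing.
It also fails if it takes over 72 s, if anything falls off the work surface, if the arm or the gripper's body presses on something with over 40 N, if the wrist force passes 120 N, or if a joint passes its speed limit or range.

## Working session

There is one attempt and no reset: what is moved stays moved. The work goes in short steps, Python scripts to look and compute and a shell command to move; the robot and the scene stay as the last step left them, time stands still between calls to the robot, and variables do not carry over. Pictures are saved under pics/ and viewed, at most 12 in all, crops included, and the job is handed in when it is done.

```bash
mkdir -p pics
cat > h.py <<'E'
from cell import arm
import numpy as np, cv2
from scipy.spatial.transform import Rotation as R
def ray(cam,pt):
    c=arm.get_calibration(cam);K=np.array(c["intrinsics"]);P=np.array(c["pose"])
    u=np.array([(pt[1]-K[0,2])/K[0,0],(pt[0]-K[1,2])/K[1,1]])
    d=P[:3,:3]@np.array([u[0],-u[1],-1]);return P[:3,3],d
def onz(cam,pt,z):
    o,d=ray(cam,pt);return o+d*(z-o[2])/d[2]
def proj(cam,p):
    c=arm.get_calibration(cam);K=np.array(c["intrinsics"]);P=np.array(c["pose"])
    q=P[:3,:3].T@(np.array(p)-P[:3,3]);q=q*[1,-1,-1];q=K@(q/q[2]);return q[:2][::-1]
def save(cam,n):
    cv2.imwrite(f"pics/{n}.png",cv2.cvtColor(arm.get_image(cam),cv2.COLOR_RGB2BGR))
def st():
    s=arm.observe();print(s["clock"],np.round(s["position"],4),np.round(s["ee_rot"],3),np.round(s["force"],1),s["width"]);return s
E
python3 - <<'E'
from h import *
np.set_printoptions(precision=3,suppress=True)
s=st();print(R.from_rotvec(s["ee_rot"]).as_matrix(),arm.get_calibration("top"))
save("top","t0");save("scene","s0")
Z=dict(box=0,hinge=.06,bay=.005,long_peg_mid=.013,short_peg_a_mid=.013,jar_mid=.06,mallet_mid=.032,paddle=.12)
for q in Z:
  for c in("top","scene"):
    for d in arm.place_of(c,q)[:4]:print(q,c,np.round(d["point"],1),round(d["conf"],2),onz(c,d["point"],Z[q]))
E
```

```text
0.0 [ 0.167 -0.602  0.404] [-3.111 -0.424  0.001] [-0.7 -0.3  0.7] 0.998846112610526
[[ 0.964  0.267 -0.001]
 [ 0.267 -0.964  0.001]
 [-0.    -0.002 -1.   ]] {'intrinsics': array([[565.634,   0.   , 322.532],
       [  0.   , 565.634, 239.754],
       [  0.   ,   0.   ,   1.   ]]), 'pose': array([[ 0.022,  0.984, -0.176,  0.309],
       [-1.   ,  0.024,  0.01 , -0.059],
       [ 0.014,  0.176,  0.984,  1.287],
       [ 0.   ,  0.   ,  0.   ,  1.   ]])}
box top [225.  204.7] 0.71 [0.567 0.201 0.   ]
box top [265.3 343.3] 0.32 [ 0.481 -0.122  0.   ]
box scene [300.5 425.4] 0.69 [0.574 0.19  0.   ]
hinge top [211.7 165.2] 0.83 [0.583 0.278 0.06 ]
hinge scene [290.5 465.1] 0.9 [0.589 0.27  0.06 ]
hinge scene [345.9 226.6] 0.48 [ 0.794 -0.233  0.06 ]
long_peg_mid top [319.9 492. ] 0.84 [ 0.364 -0.456  0.013]
long_peg_mid top [374.5 413.5] 0.78 [ 0.241 -0.279  0.013]
long_peg_mid top [260.8 389.2] 0.55 [ 0.492 -0.225  0.013]
long_peg_mid top [268.5 435.2] 0.24 [ 0.477 -0.33   0.013]
long_peg_mid scene [258.8 258.8] 0.73 [ 0.486 -0.226  0.013]
long_peg_mid scene [203.  251.9] 0.7 [ 0.258 -0.289  0.013]
long_peg_mid scene [221.7 184.4] 0.6 [ 0.361 -0.457  0.013]
short_peg_a_mid top [269.1 434. ] 0.86 [ 0.475 -0.327  0.013]
short_peg_a_mid scene [257.1 220. ] 0.58 [ 0.49  -0.326  0.013]
jar_mid top [132.3 314.4] 0.67 [ 0.777 -0.048  0.06 ]
jar_mid top [264.3 433.3] 0.59 [ 0.48  -0.316  0.06 ]
jar_mid scene [345.6 316.6] 0.73 [ 0.775 -0.051  0.06 ]
mallet_mid scene [344.  227.5] 0.91 [ 0.769 -0.24   0.032]
paddle scene [270.5 492.3] 0.7 [0.58  0.318 0.12 ]
```

View pics/t0.png

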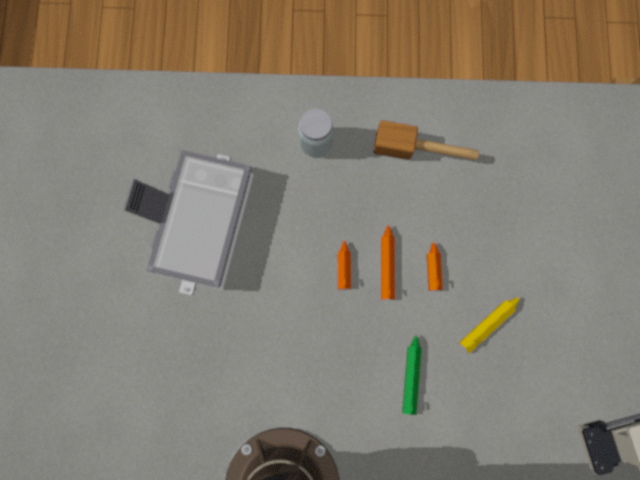

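View pics/s0.png

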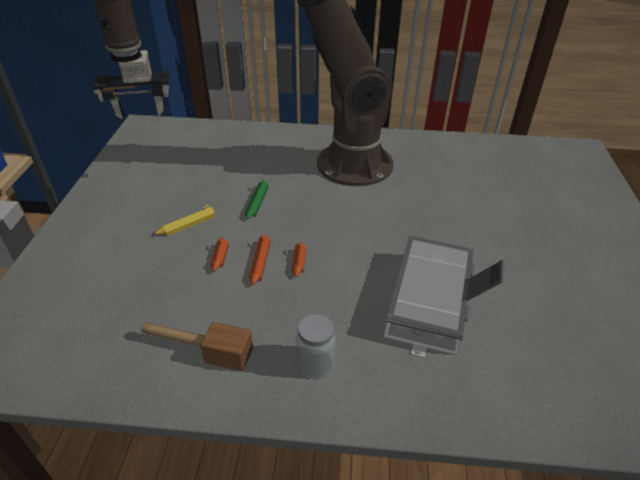

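The top view shows the orange pegs at columns 344, 388 and 434, around row 262. The long one is the middle one at (262, 388). The box is at about (220, 205) with its paddle at (200, 148), nearly shut. Next I'll refine the yaw of the box and peg.

Run:
```python
from h import *
np.set_printoptions(precision=4,suppress=True)
im=arm.get_image("top")
for cam,q,z in(("top","lid",.065),("scene","lid",.065),("top","box",.06),("top","paddle",.1)):
  for d in arm.silhouettes(cam,q)[:1]:
    m=d["region"].astype(np.uint8);ct=max(cv2.findContours(m,0,2)[0],key=cv2.contourArea)[:,0]
    w=np.array([onz(cam,p[::-1],z)[:2] for p in ct],np.float32)
    print(cam,q,round(d["conf"],2),cv2.minAreaRect(w));print(cv2.boxPoints(cv2.minAreaRect(w)))
hsv=cv2.cvtColor(im,cv2.COLOR_RGB2HSV)
for cam in("top","scene"):
  hsv=cv2.cvtColor(arm.get_image(cam),cv2.COLOR_RGB2HSV)
  m=cv2.inRange(hsv,(2,190,90),(14,255,255))
  for ct in cv2.findContours(m,0,2)[0]:
    if cv2.contourArea(ct)<150:continue
    w=np.array([onz(cam,p[::-1],.013)[:2] for p in ct[:,0]],np.float32)
    v=cv2.fitLine(w,cv2.DIST_L2,0,.01,.01).ravel();t=(w-v[2:])@v[:2]
    print(cam,cv2.minAreaRect(w),"yaw",np.arctan(v[1]/v[0]),"mid",v[2:]+v[:2]*(t.max()+t.min())/2,"len",np.ptp(t))
```

```text
top lid 0.96 ((0.5807936191558838, 0.24348405003547668), (0.25018996000289917, 0.2814493775367737), 78.80696868896484)
[[0.4185 0.1481]
 [0.6946 0.0935]
 [0.7431 0.3389]
 [0.467  0.3935]]
scene lid 0.83 ((0.5808196663856506, 0.23235613107681274), (0.23474422097206116, 0.2874191105365753), 77.1640853881836)
[[0.4146 0.1498]
 [0.6949 0.086 ]
 [0.747  0.3149]
 [0.4668 0.3787]]
top box 0.57 ((0.571655809879303, 0.24171677231788635), (0.261189728975296, 0.31940096616744995), 78.43431091308594)
[[0.389  0.1458]
 [0.7019 0.0818]
 [0.7543 0.3376]
 [0.4414 0.4017]]
top paddle 0.83 ((0.5745552778244019, 0.23496508598327637), (0.24328280985355377, 0.2755061089992523), 77.93241882324219)
[[0.4144 0.1448]
 [0.6838 0.0872]
 [0.7347 0.3251]
 [0.4653 0.3827]]
top ((0.48392319679260254, -0.33411359786987305), (0.1041911393404007, 0.019098646938800812), 10.018457412719727) yaw 0.11500878 mid [ 0.4838 -0.3333] len 0.10408193
top ((0.48083993792533875, -0.12244853377342224), (0.10344678908586502, 0.02649431861937046), 4.566075801849365) yaw 0.05734911 mid [ 0.4808 -0.1194] len 0.10331718
top ((0.48889991641044617, -0.2272060513496399), (0.16305285692214966, 0.025198357179760933), 5.838705539703369) yaw 0.035544384 mid [ 0.4887 -0.223 ] len 0.16302696
```

Run:
```python
import cv2
a=cv2.imread("pics/t0.png")[140:300,110:270];cv2.imwrite("pics/c1.png",cv2.resize(a,(600,600),interpolation=2))
```

```text
(no output)
```

View pics/c1.png

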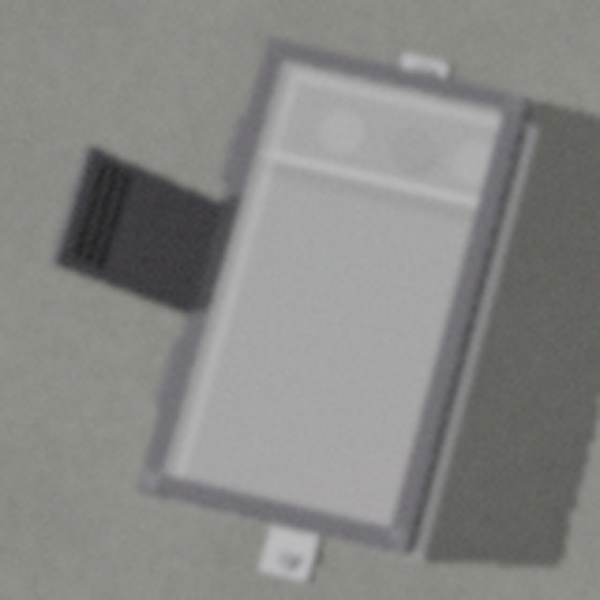

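The lid is nearly shut. The hinge-edge corners are at crop (275,40) and (145,488), and the paddle tip is at (92,148)–(57,262).

Run:
```python
from h import *
np.set_printoptions(precision=4,suppress=True)
f=lambda u,v,z:onz("top",(140+v/3.75,110+u/3.75),z)[:2]
A,B=f(145,488,.064),f(275,40,.064);print("hinge mid",(A+B)/2,"yaw",np.arctan2(*(B-A)[::-1]),np.linalg.norm(B-A))
for z in(.065,.08):
  C,D=f(415,550,z),f(530,100,z);print(z,C,D,"yaw",np.arctan2(*(D-C)[::-1]),np.linalg.norm(D-C), np.linalg.norm((C+D-A-B)/2))
for q in(0,.1,.2):
  print(q,"tip mid",(f(92,148,.06+.1*np.sin(.95-q))+f(57,262,.06+.1*np.sin(.95-q)))/2-(A+B)/2, .1*np.cos(.95-q))
```

```text
hinge mid [0.5875 0.2745] yaw -0.2071372758153818 0.2779986852401895
0.065 [0.4192 0.1455] [0.6899 0.0913] yaw -0.19740014501136843 0.2759956094840149 0.15951077309425893
0.08 [0.4179 0.143 ] [0.6852 0.0895] yaw -0.19740014501136843 0.27260704526635543 0.16228730377040157
0 tip mid [0.0116 0.0564] 0.05816830894638836
0.1 tip mid [0.0132 0.0586] 0.06599831458849822
0.2 tip mid [0.015  0.0609] 0.07316888688738209
```

```bash
R='x'; 
python3 -m inch '0.133 -0.156 0 0 0; 0.133 -0.156 0 0 0; 0.133 -0.156 0 0 0; 0.133 -0.156 0 0 0; 0.133 -0.156 0 0 0' 20
python3 -m inch '0.133 -0.156 0 0 0; 0.133 -0.156 0 0 0; 0.133 -0.156 0 0 0; 0.133 -0.156 0 0 0; 0.133 -0.156 0 0 0'
python3 -m inch '0.133 -0.156 0 0 0; 0.133 -0.156 0 0 0; 0.133 -0.156 0 0 0; 0.133 -0.156 0 0 0; 0.133 -0.156 0 0 0'
python3 -c "from h import *;s=st();print(s['joints'])"
```

```text
clock: 1.75
position: [0.2565, -0.4112, 0.405]
ee_rot: [-3.11, -0.435, -0.002]
force: [-0.2, -0.7, 0.7]
width: 0.617
gripper_force: 0.0
clock: 2.25
position: [0.3422, -0.2257, 0.4052]
ee_rot: [-3.111, -0.436, -0.003]
force: [-0.5, -0.1, -0.0]
width: 0.179
gripper_force: 0.0
clock: 2.75
position: [0.4285, -0.0399, 0.4053]
ee_rot: [-3.109, -0.435, -0.004]
force: [-0.0, -1.8, -0.2]
width: 0.006
gripper_force: 0.0
2.75 [ 0.4285 -0.0399  0.4053] [-3.109 -0.435 -0.004] [-0.  -1.8 -0.2] 0.006455132345027166
[ 0.35337108  0.14907656 -0.42782806  1.98949     0.07016451  1.01470835
 -1.40007124]
```

```bash
python3 -m inch '0.133 -0.154 0 0 0; 0.133 -0.154 0 0 0; 0.133 -0.154 0 0 0; 0.133 -0.154 0 0 0; 0.133 -0.154 0 0 0'
python3 -m inch '0.132 -0.154 0 0 0; 0.132 -0.154 0 0 0; 0.132 -0.154 0 0 0; 0.132 -0.154 0 0 0; 0.132 -0.154 0 0 0' >/dev/null
python3 -m inch '0 0 0 -0.75 0; 0 0 0 -0.75 0; 0 0 0 -0.75 0; 0 0 0 -0.75 0; 0 0 0 -0.75 0' >/dev/null
python3 -m inch '0 0 0 -0.34 0; 0 0 0 -0.34 0; 0 0 0 -0.34 0; 0 0 0 -0.34 0; 0 0 0 -0.34 0'
python3 -c "from h import *;s=st();print(s['joints'],R.from_rotvec(s['ee_rot']).as_matrix())"
```

```text
clock: 3.25
position: [0.5151, 0.1445, 0.4047]
ee_rot: [-3.108, -0.433, -0.003]
force: [-0.4, -1.4, -0.1]
width: 0.001
gripper_force: 0.0
clock: 4.75
position: [0.6001, 0.3219, 0.4044]
ee_rot: [2.444, 1.973, -0.001]
force: [0.3, 0.0, -0.5]
width: 0.002
gripper_force: 0.0
4.75 [0.6001 0.3219 0.4044] [ 2.444e+00  1.973e+00 -1.000e-03] [ 0.3  0.  -0.5] 0.002453819229911389
[-0.14483989  0.63543858 -0.73419156  1.37389835  0.42675474  1.29325755
 -1.11012909] [[ 2.11274761e-01  9.77426700e-01 -1.43749554e-04]
 [ 9.77426388e-01 -2.11274809e-01 -7.81980073e-04]
 [-7.94698862e-04  2.47080455e-05 -9.99999684e-01]]
```

```bash
python3 -m inch '0.007 0 0.03 0 0; 0.007 0 0.06 0 0; 0.007 0 0.08 0 0; 0.007 0 0.09 0 0;0.007 0 0.1 0 0'
python3 -m inch '0 0 0.01 0 0; 0 0 0.02 0 0; 0 0 0.03 0 0; 0 0 0.04 0 0'
python3 -c "from h import *;s=st();save('top','t2')"
```

```text
clock: 5.25
position: [0.6015, 0.3369, 0.3108]
ee_rot: [-2.434, -1.973, -0.029]
force: [3.4, 25.2, 31.9]
width: 0.007
gripper_force: 15.7
clock: 5.65
position: [0.6013, 0.3297, 0.2643]
ee_rot: [2.443, 1.975, 0.001]
force: [0.7, 2.0, 4.3]
width: 0.007
gripper_force: 2.0
5.65 [0.6013 0.3297 0.2643] [2.443e+00 1.975e+00 1.000e-03] [0.7 2.  4.3] 0.006977836445362013
```

View pics/t2.png

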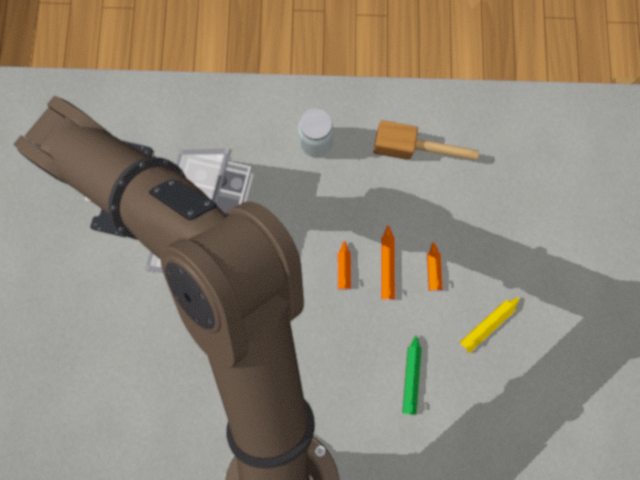

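The top view shows the lid partly raised, with its edge at about (230,165) and the paddle under the gripper. I'll keep pressing.

```bash
python3 -m inch '0 0 0.01 0 0; 0 0 0.02 0 0; 0 0 0.025 0 0; 0 0 0.03 0 0'
python3 -m inch '0 0 0.004 0 0; 0 0 0.008 0 0'
python3 -c "from h import *;s=st();save('scene','s3')"
```

```text
clock: 6.1
position: [0.601, 0.3302, 0.2345]
ee_rot: [-2.442, -1.976, -0.001]
force: [-0.2, 2.1, 5.1]
width: 0.006
gripper_force: 2.5
clock: 6.3
position: [0.6009, 0.3295, 0.2263]
ee_rot: [2.442, 1.976, -0.002]
force: [-0.3, -0.9, 5.2]
width: 0.006
gripper_force: 2.1
6.3 [0.6009 0.3295 0.2263] [ 2.442e+00  1.976e+00 -2.000e-03] [-0.3 -0.9  5.2] 0.006155261529706162
```

View pics/s3.png

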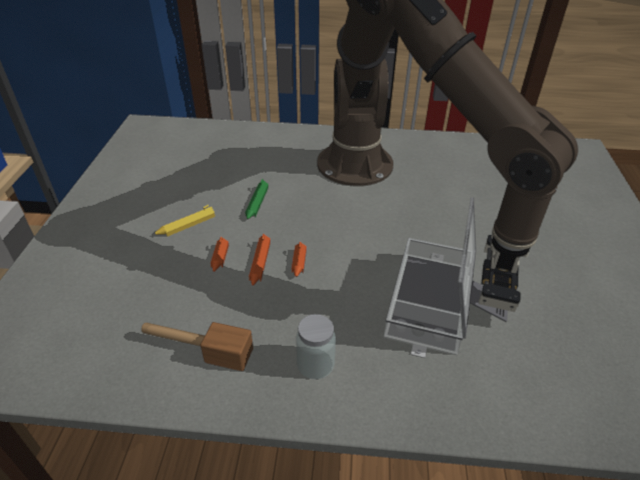

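The lid is nearly upright, at about (468,250), and the arm is clear of it. I'll press on to the stop.

```bash
python3 -m inch '0 0 0.004 0 0; 0 0 0.006 0 0'|grep -A3 -e posi -e force
python3 -m inch '0 0 0.003 0 0'|grep -e posi -e ^force
python3 -m inch '0 0 0.002 0 0'|grep -e posi -e ^force
python3 -m inch '0 0 0.002 0 0'|grep -e posi -e ^force
```

```text
position: [0.601, 0.329, 0.2202]
ee_rot: [2.442, 1.975, -0.002]
force: [0.2, -0.3, 3.9]
width: 0.008
gripper_force: 1.7
position: [0.601, 0.3295, 0.2177]
force: [-0.8, -2.8, 15.7]
position: [0.6012, 0.33, 0.2168]
force: [-2.5, -3.6, 19.7]
position: [0.6014, 0.3306, 0.216]
force: [-3.6, -2.9, 28.2]
```

```bash
python3 -m inch '0 0 -0.02 0 0; 0 0 -0.06 0 0; 0 0 -0.1 0 0; 0 0 -0.15 0 0; 0 0 -0.2 0 0'>/dev/null
python3 -m inch '0 0 -0.04 0 0.06; 0 -0.03 -0.045 0 0.06'
python3 - <<'E'
from h import *
np.set_printoptions(precision=4,suppress=True)
for d in arm.place_of("top","lid")[:1]+arm.place_of("scene","long_peg_mid")[:3]:print(d)
for cam in("top","scene"):
  for d in arm.silhouettes(cam,"long_peg_mid"):
    m=d["region"].astype(np.uint8)
    ys,xs=np.nonzero(m)
    w=np.array([onz(cam,p,.014)[:2] for p in zip(ys,xs)],np.float32)
    if abs(w[:,1].mean()+.225)>.035: continue
    c=w.mean(0);u,s,v=np.linalg.svd(w-c,full_matrices=False);v=v[0]*np.sign(v[0,0]);t=(w-c)@v
    n=np.array([-v[1],v[0]]);r=(w-c)@n
    print(cam,d["conf"],c,"yaw",np.arctan2(v[1],v[0]),"ext",t.min(),t.max(),"r",r.min(),r.max(),"mid",c+v*(t.max()+t.min())/2)
save("scene","s4")
E
```

```text
clock: 7.55
position: [0.5747, 0.3349, 0.4634]
ee_rot: [2.447, 1.968, 0.012]
force: [0.3, 1.0, -0.4]
width: 0.132
gripper_force: 0.0Traceback (most recent call last):
  File "<stdin>", line 3, in <module>
ValueError: it knows: bay, box, hinge, jar_mid, long_peg_mid, mallet_mid, paddle, short_peg_a_mid, short_peg_b_mid
```

Run:
```python
from h import *
np.set_printoptions(precision=4,suppress=True)
save("scene","s4");arm.get_image("top")
for cam in("top","scene"):
  for d in arm.place_of(cam,"long_peg_mid"):print(cam,d["conf"],onz(cam,d["point"],.013))
  for d in arm.silhouettes(cam,"long_peg_mid"):
    m=d["region"].astype(np.uint8)
    ys,xs=np.nonzero(m)
    w=np.array([onz(cam,p,.014)[:2] for p in zip(ys,xs)],np.float32)
    if abs(w[:,1].mean()+.225)>.035: continue
    c=w.mean(0);u,s,v=np.linalg.svd(w-c,full_matrices=False);v=v[0]*np.sign(v[0,0]);t=(w-c)@v
    n=np.array([-v[1],v[0]]);r=(w-c)@n
    print(cam,d["conf"],c,"yaw",np.arctan2(v[1],v[0]),"ext",t.min(),t.max(),"r",r.min(),r.max(),"mid",c+v*(t.max()+t.min())/2)
st()
```

```text
top 0.9 [ 0.4907 -0.2198  0.013 ]
top 0.9 [ 0.2419 -0.2785  0.013 ]
top 0.86 [ 0.3643 -0.4566  0.013 ]
top 0.6 [ 0.4818 -0.2208] yaw -0.02158169 ext -0.077644624 0.0906659 r -0.01847529 0.017269086 mid [ 0.4883 -0.2209]Traceback (most recent call last):
  File "<stdin>", line 9, in <module>
  File "h.py", line 9, in onz
    o,d=ray(cam,pt);return o+d*(z-o[2])/d[2]
        ~~~^^^^^^^^
  File "h.py", line 5, in ray
    c=arm.get_calibration(cam);K=np.array(c["intrinsics"]);P=np.array(c["pose"])
ValueError: time passes only in moves, steps and waits
```

View pics/s4.png

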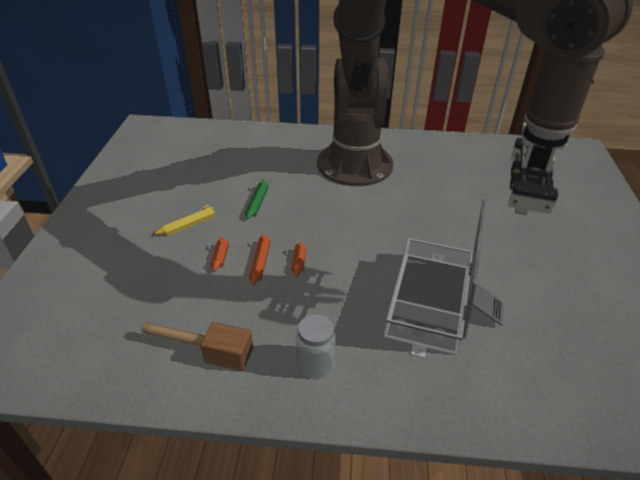

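The lid stands upright at (480,250) and stays there without support. Next I'll check the peg yaw from its end pixels, using the hue mask with looser limits.

```bash
python3 - <<'E'
import re
s=open("h.py").read()
s=s.replace("from scipy","import functools\nfrom scipy",1).replace("def ray","cal=functools.lru_cache(arm.get_calibration)\ndef ray",1).replace("c=arm.get_calibration(cam)","c=cal(cam)")
open("h.py","w").write(s)
E
python3 - <<'E'
from h import *
np.set_printoptions(precision=4,suppress=True)
for cam,f,box in(("top","t0",(200,310,366,412)),("scene","s0",(225,290,240,280))):
  im=cv2.imread(f"pics/{f}.png");r0,r1,c0,c1=box
  m=cv2.inRange(cv2.cvtColor(im,cv2.COLOR_BGR2HSV),(0,120,60),(18,255,255));k=np.zeros_like(m);k[r0:r1,c0:c1]=m[r0:r1,c0:c1]
  ys,xs=np.nonzero(k);w=np.array([onz(cam,p,.014)[:2] for p in zip(ys,xs)])
  c=w.mean(0);v=np.linalg.svd(w-c,full_matrices=False)[2][0];v*=np.sign(v[0]);t=(w-c)@v;r=(w-c)@[-v[1],v[0]]
  print(cam,len(w),"yaw",np.arctan2(v[1],v[0]),np.ptp(t),np.ptp(r),"mid",c+v*(t.max()+t.min())/2)
s=st();print(R.from_rotvec(s["ee_rot"]).as_matrix(),s["joints"])
E
```

```text
top 946 yaw -0.0014136887352042987 0.16777454185605298 0.030005039114763293 mid [ 0.4884 -0.2213]
scene 564 yaw 0.007938439238695446 0.1849909322404311 0.0318428316371927 mid [ 0.4831 -0.2251]
7.75 [0.571  0.3362 0.4584] [ 2.44   1.977 -0.001] [ 0.4 -0.4 -1.3] 0.30290843999782996
[[ 0.2075  0.9782 -0.0002]
 [ 0.9782 -0.2075 -0.0011]
 [-0.0011  0.0001 -1.    ]] [-0.1658  0.5731 -0.7571  1.3444  0.3901  1.375  -1.1261]
```

```bash
python3 -m inch '-0.188 0.01 0 0 0.06; -0.188 0.01 0 0 0.06; -0.188 0.01 0 0 0.06; -0.188 0.01 0 0 0.06; -0.188 0.01 0 0 0.06' >/dev/null
python3 -m inch '-0.188 0.01 0 0 0.06; -0.188 0.01 0 0 0.06; -0.188 0.01 0 0 0.06; -0.188 0.01 0 0 0.06; -0.188 0.01 0 0 0.06' >/dev/null
python3 -m inch '-0.188 0.01 0 0 0.06; -0.188 0.01 0 0 0.06; -0.188 0.01 0 0 0.06; -0.188 0.01 0 0 0.06; -0.188 0.01 0 0 0.06' 
python3 -m inch '0 0 0.1 0.7 0.06; 0 0 0.1 0.7 0.06; 0 0 0.1 0.7 0.06; 0 0 0.1 0.7 0.06; 0 0 0.1 0.7 0.06' >/dev/null
python3 -m inch '0 0 0.08 0.66 0.06; 0 0 0.08 0.66 0.06; 0 0 0.08 0.66 0.06; 0 0 0.08 0.66 0.06; 0 0 0.08 0.66 0.06' 
python3 -c "from h import *;s=st();print(s['joints'],R.from_rotvec(s['ee_rot']).as_matrix())"
```

```text
clock: 9.25
position: [0.4823, -0.2279, 0.4572]
ee_rot: [-2.45, -1.965, 0.004]
force: [-0.3, -0.2, 1.1]
width: 0.652
gripper_force: 0.0
clock: 10.25
position: [0.484, -0.2204, 0.2776]
ee_rot: [-3.141, 0.006, 0.002]
force: [0.4, 0.1, -0.3]
width: 0.655
gripper_force: 0.0
10.25 [ 0.484  -0.2204  0.2776] [-3.141e+00  6.000e-03  2.000e-03] [ 0.4  0.1 -0.3] 0.6549897163567608
[ 0.5774783   0.45748867 -0.33501003  1.9233493   0.20391944  0.79526044
 -1.44364507] [[ 0.99999251 -0.00356245 -0.00151571]
 [-0.00356082 -0.99999308  0.00107755]
 [-0.00151954 -0.00107215 -0.99999827]]
```

```bash
python3 -m inch '0 0.001 0.04 0 0.06; 0 0.001 0.07 0 0.06; 0 0.001 0.085 0 0.06; 0 0.001 0.095 0 0.06; 0 0.001 0.095 0 0.06' 
python3 -m inch '0 0 0 0 0.02; 0 0 0 0 0.02; 0 0 0 0 0.02; 0 0 0 0 0.02; 0 0 0 0 0.02' 20
python3 -m inch '0 0 0 0 0.02; 0 0 -0.02 0 0.02; 0 0 -0.05 0 0.02; 0 0 -0.08 0 0.02; 0 0 -0.12 0 0.02'
python3 - <<'E'
from h import *
a=arm.get_image("scene");cv2.imwrite("pics/s5.png",cv2.cvtColor(cv2.resize(a[120:320,140:400],(780,600)),cv2.COLOR_RGB2BGR))
E
```

```text
clock: 10.75
position: [0.4833, -0.2218, 0.1822]
ee_rot: [-3.14, -0.003, 0.004]
force: [-0.3, -0.7, -0.2]
width: 0.653
gripper_force: 0.0
clock: 11.25
position: [0.4835, -0.2229, 0.1843]
ee_rot: [3.141, 0.001, 0.001]
force: [-0.7, -1.1, 5.4]
width: 0.323
gripper_force: 20.0
clock: 11.75
position: [0.4825, -0.2225, 0.3038]
ee_rot: [-3.14, -0.001, 0.004]
force: [0.3, -1.1, -1.4]
width: 0.324
gripper_force: 20.0
```

View pics/s5.png

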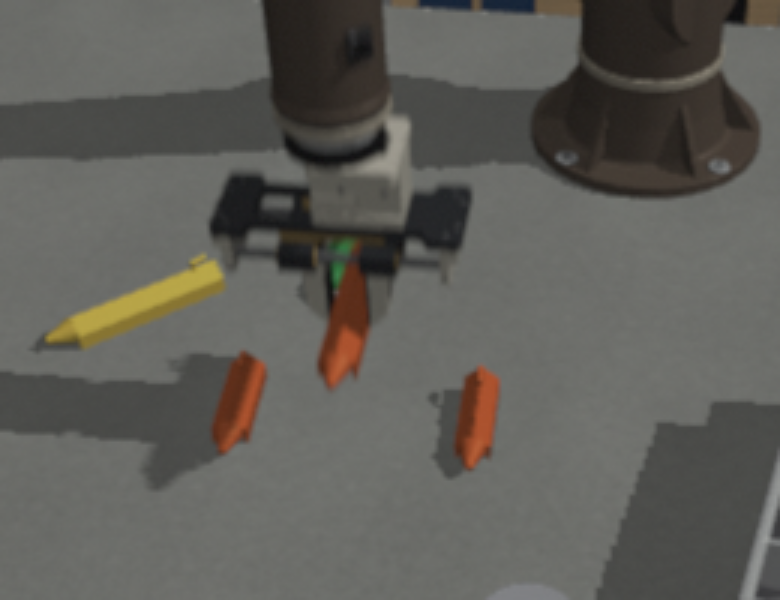

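The long peg is held about level, with its point at (335,380) in the crop. The short pegs are untouched. Next I'll carry it to the bay.

```bash
python3 -m inch '0.023 -0.198 0 0 0.02; 0.023 -0.198 0 0 0.02; 0.023 -0.198 0 0 0.02; 0.023 -0.198 0 0 0.02; 0.023 -0.198 0 0 0.02' >/dev/null
python3 -m inch '0.023 -0.198 0 0.203 0.02; 0.023 -0.198 0 0.203 0.02; 0.023 -0.198 0 0.203 0.02; 0.023 -0.198 0 0.203 0.02; 0.023 -0.198 0 0.203 0.02'
python3 - <<'E'
from h import *
np.set_printoptions(precision=4,suppress=True)
s=st();M=R.from_rotvec(s["ee_rot"]).as_matrix();print(M,s["joints"])
save("scene","s6")
arm.get_image("top")
for cam in("scene","top"):
  for q,z in(("bay",.005),("hinge",.06),("box",0)):
    for d in arm.place_of(cam,q)[:1]:print(cam,q,d["conf"],onz(cam,d["point"],z))
E
```

```text
clock: 12.8
position: [0.5282, 0.1812, 0.304]
ee_rot: [-3.122, 0.302, -0.001]
force: [0.2, 0.1, -0.3]
width: 0.328
gripper_force: 20.0
12.8 [0.5282 0.1812 0.304 ] [-3.122  0.302 -0.001] [ 0.2  0.1 -0.3] 0.3284357310474123
[[ 0.9815 -0.1915  0.0009]
 [-0.1915 -0.9815  0.0054]
 [-0.0001 -0.0055 -1.    ]] [-0.1479  0.4648 -0.3783  1.8336  0.2109  0.8795 -2.3878]
scene bay 0.57 [0.5317 0.2135 0.005 ]
scene hinge 0.8 [0.5903 0.277  0.06  ]
scene box 0.61 [0.5769 0.194  0.    ]
```

View pics/s6.png

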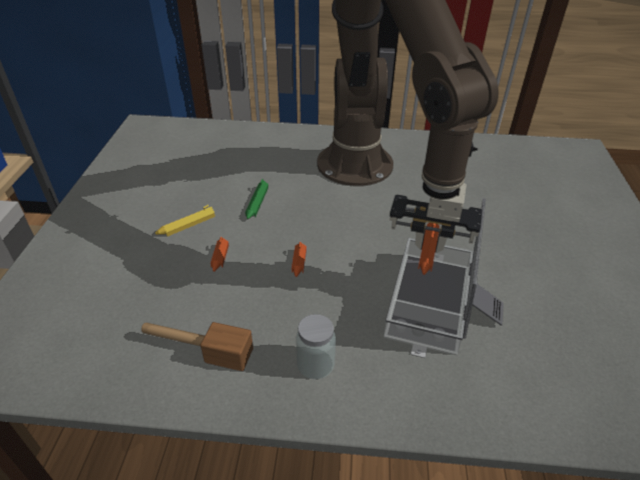

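The peg is over the bay, with its point at (428,265), and the gripper's +y end is close to the lid. I'll shift toward -y first, then lower.

```bash
python3 -m inch '0.002 0.008 0 0.012 0.02; 0.002 0.008 0.02 0.012 0.02; 0.002 0.008 0.04 0.012 0.02; 0.002 0.008 0.06 0.012 0.02; 0.002 0.008 0.07 0.012 0.02'
python3 -c "from h import *
b=np.array([.5714,.1961]);s=st();X=np.array([.9795,-.2016]);Y=np.array([.2016,.9795]);d=np.array(s['position'])[:2]-b;print(d@X,d@Y,R.from_rotvec(s['ee_rot']).as_matrix()[:2,0])"
```

```text
clock: 13.7
position: [0.5291, 0.1637, 0.2323]
ee_rot: [3.122, -0.338, -0.003]
force: [0.7, -0.2, -1.5]
width: 0.322
gripper_force: 20.0
13.7 [0.5291 0.1637 0.2323] [ 3.122e+00 -3.380e-01 -3.000e-03] [ 0.7 -0.2 -1.5] 0.32182709907142276
-0.034947581862565594 -0.040278742426402094 [ 0.97676852 -0.21429195]
```

```bash
python3 -m inch '-0.001 -0.009 0 -0.01 0.02; -0.001 -0.009 0.015 -0.01 0.02; -0.001 -0.009 0.028 -0.01 0.02; -0.001 -0.009 0.035 -0.01 0.02; -0.001 -0.009 0.035 -0.01 0.02'
python3 -m inch '0 0 0.003 0 0.02; 0 0 0.006 0 0.02;0 0 0.006 0 0.02'
```

```text
clock: 14.2
position: [0.53, 0.174, 0.198]
ee_rot: [3.124, -0.32, -0.002]
force: [0.7, 0.3, -1.3]
width: 0.322
gripper_force: 20.0
clock: 14.5
position: [0.5303, 0.174, 0.1927]
ee_rot: [3.125, -0.32, 0.0]
force: [0.4, 0.2, -0.8]
width: 0.327
gripper_force: 20.0
```

```bash
python3 -m inch '0 0 0.0015 0 0.02; 0 0 0.0015 0 0.02'
python3 -m inch '0 0 0.0015 0 0.02; 0 0 0.0015 0 0.02'
python3 -m inch '0 0 0.001 0 0.02; 0 0 0.001 0 0.02'
```

```text
clock: 14.7
position: [0.5303, 0.1741, 0.1912]
ee_rot: [3.125, -0.32, 0.0]
force: [-0.3, -0.7, -1.5]
width: 0.331
gripper_force: 20.0
clock: 14.9
position: [0.5303, 0.1741, 0.1896]
ee_rot: [3.125, -0.32, -0.0]
force: [1.3, -0.8, -1.2]
width: 0.322
gripper_force: 20.0
clock: 15.1
position: [0.5303, 0.1741, 0.1893]
ee_rot: [3.125, -0.32, 0.0]
force: [-2.1, -0.7, 7.9]
width: 0.325
gripper_force: 20.0
```

Contact at z = 0.189, as expected. Release and lift.

```bash
python3 -m inch '0 0 0 0 0.042; 0 0 0 0 0.042; 0 0 0 0 0.042'
python3 -m inch '0 0 -0.02 0 0.042; 0 0 -0.06 0 0.042; 0 0 -0.1 0 0.042; 0 0 -0.15 0 0.042;0 0 -0.2 0 0.042' >/dev/null
python3 -m inch '0 0 -0.07 0 0;0 0 -0.07 0 0;0 0 -0.07 0 0'
python3 - <<'E'
from h import *
a=arm.get_image("scene");cv2.imwrite("pics/s7.png",cv2.cvtColor(cv2.resize(a[170:370,360:560],(600,600)),cv2.COLOR_RGB2BGR))
s=st();print(s["joints"])
E
```

```text
clock: 15.4
position: [0.5304, 0.1741, 0.1887]
ee_rot: [-3.125, 0.32, -0.0]
force: [-0.1, 0.0, 0.4]
width: 0.453
gripper_force: 0.0
clock: 16.2
position: [0.5307, 0.1746, 0.4625]
ee_rot: [-3.122, 0.32, -0.009]
force: [0.6, 0.6, -0.3]
width: 0.245
gripper_force: 0.0
16.25 [0.5304 0.1743 0.46  ] [-3.124  0.32  -0.004] [-0.5 -1.4 -0.5] 0.20089739910636242
[-0.10921086  0.31804158 -0.40269285  1.63107435  0.1317275   1.21636101
 -2.31448601]
```

View pics/s7.png

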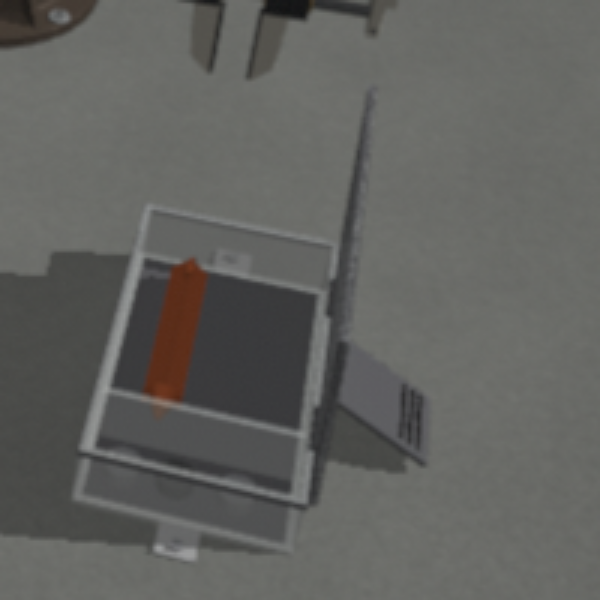

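Run:
```python
from h import *
np.set_printoptions(precision=1,suppress=True)
b=np.array([.5714,.1961]);X=np.array([.9795,-.2016]);Y=np.array([.2016,.9795])
def c(x,y,z):
  p=proj("scene",[*(b+x*X+y*Y),z]);return np.array([(p[1]-360)*3,(p[0]-170)*3])
for n,a in dict(rim1=(-.14,-.08,.06),rim2=(.14,.08,.06),divtopL=(.0725,-.075,.055),divtopR=(.0725,.075,.055),divbotL=(.0725,-.075,.005),divbotR=(.0725,.075,.005),pegtip=(.0525,-.03,.018),pegtail=(-.1175,-.03,.015),hook=(-.1,-.03,.043)).items():print(n,c(*a))
arm.get_image("top")
for cam in("scene","top"):
  for d in arm.place_of(cam,"long_peg_mid"):
    q=onz(cam,d["point"],.018);e=q[:2]-b
    print(cam,d["conf"],q,e@X*1000,e@Y*1000)
```

```text
rim1 [142.3 202.2]
rim2 [304.6 502.6]
divtopL [100.5 387.3]
divtopR [304.7 433.7]
divbotL [ 93.7 431. ]
divbotR [291.7 477.3]
pegtip [158.3 414.3]
pegtail [189.9 270.6]
hook [191.7 260.1]
scene 0.92 [ 0.3 -0.3  0. ] -210.25117551472465 -536.5612495866195
scene 0.81 [0.5 0.2 0. ] -26.98412204276493 -33.25404301759328
scene 0.57 [ 0.3 -0.5  0. ] -87.73247381831459 -698.093845991368
top 0.66 [ 0.4 -0.4  0. ] -79.19425880383871 -674.9818400400071
top 0.61 [ 0.2 -0.3  0. ] -228.1202258740788 -533.054097411507
top 0.47 [0.5 0.2 0. ] -25.954430031924897 -27.345628129589564
```

The peg lies flat in the bay: its image positions match the predictions to within a few pixels. Next I'll turn the gripper and go behind the lid.

```bash
python3 -m inch '0 0 0 -0.75 0; 0 0 0 -0.75 0; 0 0 0 -0.75 0; 0 0 0 -0.75 0; 0 0 0 -0.75 0' >/dev/null
python3 -m inch '0 0 0 -0.75 0; 0 0 0 -0.75 0; 0 0 0 -0.75 0; 0 0 0 -0.75 0; 0 0 0 -0.75 0' >/dev/null
python3 -m inch '0 0 0 -0.07 0; 0.05 0.01 0 -0.07 0; 0.1 0.02 0 -0.07 0; 0.14 0.03 0 -0.07 0; 0.16 0.035 0 -0.07 0'
python3 -m inch '0.001 0 0 0 0;0 0 0 0 0'>/dev/null
cat >> h.py <<'E'
def bx():
    b=np.array([.5714,.1961]);s=st();X=np.array([.9795,-.2016]);Y=np.array([.2016,.9795]);p=np.array(s['position']);d=p[:2]-b
    T=R.from_rotvec(s['ee_rot']).as_matrix();print("box xy",d@X,d@Y,"tip z",p[2]-.178,"toolx",T[:2,0],"tooly",T[:2,1])
E
python3 -c "from h import *;bx();print(arm.observe()['joints'])"
```

```text
clock: 17.9
position: [0.6078, 0.322, 0.4558]
ee_rot: [-2.432, -1.984, 0.004]
force: [0.0, 0.4, 0.0]
width: 0.004
gripper_force: 0.0
18.1 [0.6072 0.3189 0.4567] [-2.435 -1.983  0.005] [ 0.5 -0.4 -0.1] 0.0038313782976030467
box xy 0.010315873687158209 0.12753343700993192 tip z 0.27869507446053193 toolx [0.20236832 0.97930783] tooly [ 0.97930536 -0.20237245]
[-0.18091865  0.59378891 -0.66889709  1.28300889  0.35960207  1.38691632
 -1.03439847]
```

```bash
python3 -m inch '0 -0.01 0.04 0 0; 0 -0.01 0.07 0 0; 0 -0.01 0.089 0 0; -0.02 -0.01 0.089 0 0; -0.035 -0.01 0.089 0 0'
python3 -m inch '-0.01 0 0 0 0; -0.025 0 0.003 0 0; -0.04 0 0.006 0 0; -0.06 0 0.015 0 0;-0.078 0 0.024 0 0'
python3 -c "from h import *;bx()"
```

```text
clock: 18.6
position: [0.5901, 0.2839, 0.3686]
ee_rot: [2.438, 1.981, -0.004]
force: [0.4, 2.0, -1.2]
width: 0.006
gripper_force: 0.7
clock: 19.1
position: [0.5744, 0.2086, 0.3458]
ee_rot: [2.437, 1.982, 0.001]
force: [0.9, 1.7, 0.6]
width: 0.005
gripper_force: 0.7
19.1 [0.5744 0.2086 0.3458] [2.437e+00 1.982e+00 1.000e-03] [0.9 1.7 0.6] 0.004896674556181787
box xy 0.00037765149759535913 0.012874697482976588 tip z 0.1678052905549508 toolx [0.20386532 0.97899884] tooly [ 0.9789984  -0.20386567]
```

```bash
python3 -m inch '-0.015 0 0.015 0 0; -0.027 0 0.029 0 0; -0.037 0 0.046 0 0; -0.045 0 0.062 0 0; -0.05 0 0.075 0 0'
python3 -m inch '-0.003 0 0.01 0 0; -0.003 0 0.016 0 0'
python3 -c "from h import *;bx()"
```

```text
clock: 19.6
position: [0.5642, 0.1594, 0.27]
ee_rot: [2.438, 1.981, -0.001]
force: [-0.2, 0.3, 0.9]
width: 0.009
gripper_force: 0.5
clock: 19.8
position: [0.5637, 0.1574, 0.2539]
ee_rot: [2.438, 1.982, -0.002]
force: [-0.2, -1.2, 1.9]
width: 0.005
gripper_force: 0.5
19.8 [0.5637 0.1574 0.2539] [ 2.438e+00  1.982e+00 -2.000e-03] [-0.2 -1.2  1.9] 0.004968055693065878
box xy 0.0002640369977507462 -0.03949983389134297 tip z 0.07592485450511893 toolx [0.20415487 0.97893813] tooly [ 0.97893832 -0.20415546]
```

```bash
python3 -m inch '0 0 0.004 0 0; 0 0 0.007 0 0'|grep -e posi -e ^force
python3 -m inch '0 0 0.002 0 0;0 0 0.002 0 0'|grep -e posi -e ^force
python3 -m inch '0 0 0.001 0 0;0 0 0.001 0 0'|grep -e posi -e ^force
```

```text
position: [0.5639, 0.1584, 0.2477]
force: [-0.4, -1.1, 0.6]
position: [0.5639, 0.1584, 0.2457]
force: [-0.1, 0.1, 0.3]
position: [0.5639, 0.1583, 0.2449]
force: [0.2, 0.2, -0.4]
```

```bash
python3 -m inch '0 0 0.001 0 0;0 0 0.001 0 0'|grep -e posi -e ^force
python3 -m inch '0 0 0.001 0 0;0 0 0.001 0 0'|grep -e posi -e ^force
python3 -m inch '0 0 0.001 0 0;0 0 0.001 0 0'|grep -e posi -e ^force
python3 -c "
from h import *
a=arm.get_image('scene');cv2.imwrite('pics/s8.png',cv2.cvtColor(cv2.resize(a[170:370,360:560],(600,600)),cv2.COLOR_RGB2BGR))"
```

```text
position: [0.5639, 0.1584, 0.2443]
force: [-1.2, -0.4, 4.8]
position: [0.5639, 0.1584, 0.2441]
force: [-4.8, -2.4, 15.1]
position: [0.5638, 0.1585, 0.2439]
force: [-7.1, -3.3, 23.6]
```

View pics/s8.png

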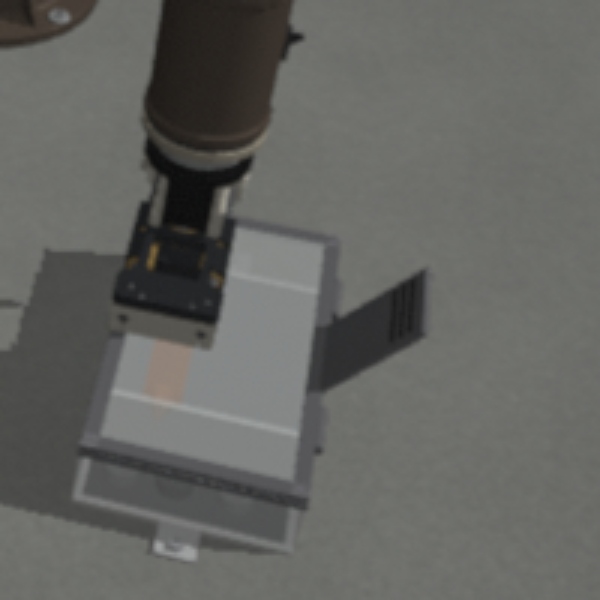

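The lid is shut on the rim with the peg visible beneath it at (165,375), and the pressing force rose to 24 N. Next I'll retract and check.

```bash
python3 -m inch '0 0 -0.01 0 0; 0 0 -0.04 0 0; 0 0 -0.08 0 0; 0 0 -0.12 0 0; 0 0 -0.15 0 0'
python3 -m inch '-0.05 0 -0.03 0 0; -0.1 0 -0.03 0 0; -0.15 0 -0.03 0 0; -0.2 0 -0.03 0 0; -0.24 0 -0.03 0 0'>/dev/null
python3 -m inch '-0.001 0 0 0 0;-0.001 0 0 0 0;-0.001 0 0 0 0'
python3 -c "
from h import *
save('scene','s9')"
```

```text
clock: 21.55
position: [0.5639, 0.1584, 0.3944]
ee_rot: [2.437, 1.982, 0.003]
force: [1.2, 0.9, 0.8]
width: 0.004
gripper_force: 0.0
clock: 22.35
position: [0.5149, -0.0765, 0.422]
ee_rot: [-2.435, -1.984, -0.001]
force: [0.6, 0.4, -0.3]
width: 0.003
gripper_force: 0.0
```

View pics/s9.png

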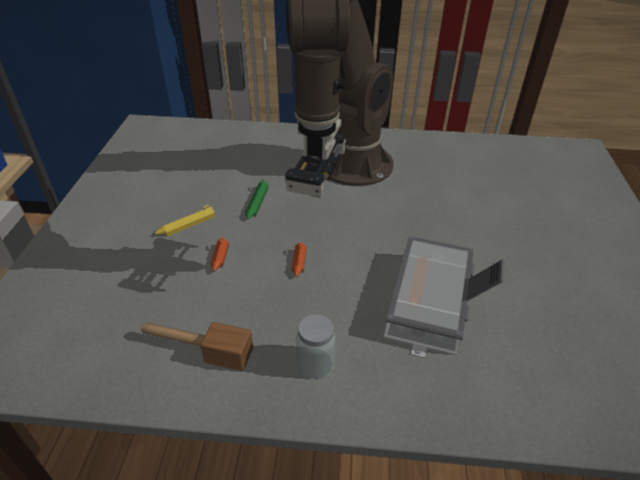

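The lid is shut at (432,287) with the peg visible through it at (420,280). The short pegs, jar and mallet are where they were, and the arm is clear.

```bash
python3 -c "from cell import arm;print(arm.sign_off())"
```

```text
the job is handed in; nothing more can be done
None
```

The job is handed in at about 22 s: the lid was levered up to its stop and stayed up, the long peg was laid flat in the long bay, and the lid was pressed fully shut, with the short pegs, jar and mallet left where they were.

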